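# Zero the tester and hold a drive module in the contact jig

## Robot

A 6-joint arm with a two-finger parallel gripper is mounted at the origin on the work surface. World frame = base frame: x ahead of the robot, y to its left, z up, the work surface at z = 0. Lengths are in m, angles in rad, forces in N, time in s.
With the tool pointing down it reaches from about 0.35 to 0.8 m from the base axis. Payload 7.3 kg.
Tool frame: the origin (TCP) lies between the finger pads; the fingertips stand 22 mm ahead of it and the grasp point (between the pads) lies 3 mm ahead of it; z points along the fingers, y is the line along which they close (so a half turn about z gives the same grasp; the last joint's range is limited). The gripper opens to 85 mm and grips with 20 to 120 N. Pads are 22 mm wide; open, the fingers measure 114 mm over their backs; the gripper's body (76 mm by 85 mm) begins 54 mm behind the grasp point. The pads swing forward as they close: fully open they stand 13 mm farther back than shut.
Start: joints at [-1.265, 0.342, 1.524, -0, 1.275, -0.146], TCP at [0.229, -0.472, 0.253] pointing down, gripper open.
Joint ranges: [-2.53, 2.53], [-0.77, 2.02], [0.04, 2.7], [-1, 4.14], [0.28, 2.66], [-3.11, 3.11]. Speed limits (rad/s): [2.57, 2.57, 3.14, 3.14, 3.14, 3.14].

## Interface

Orientations are given as a unit quaternion [w, x, y, z].
In Python, from rig import manip gives the robot as it stands.
- The arm moves only by the tool apply_moves, never from a script. Its argument "increments" is a list of rows, each a list of 3 entries, a list of its own where there are three numbers: the shift along the tool's x, y, z in mm, then the turn, a rotation vector about the tool's x, y, z in degrees, then the opening, from -1 (shut) to 1 (fully open). In form: [[[dx, dy, dz], [wx, wy, wz], fingers], ...]. A call has 1 to 5 rows; each row is the pose to reach, as a shift and turn from the pose commanded when the call began, along the tool's axes at that moment; what a row does not reach only later rows make up. A row lasts 1/8 s, in which the tool goes at most 62.5 mm and 10.7 degrees, less where a joint would pass 70% of its speed; a pose out of reach is approached as far as the arm can. A call with a gripper value outside its range is refused whole. The fingers move at their own pace and stop on an object; "squeeze" is the grip in N (left out, the last holds). Time passes only in rows, so rows that repeat a pose let the fingers close. It gives the time, the measured TCP pose, the force, the opening and the grip force at its end, in the units of the state.
- manip.read_state(): the state, without advancing time (a new reading comes with each control period).
- manip.grab_frame(name): name is "scene" or "top"; returns the picture (400x640x3 uint8, red, green, blue); there is no depth.
- manip.camera_model(name): a dict with "K" (3x3 intrinsics, pixels), "k1" (the pictures are not rectified: a ray, as slopes to the right and down, at radius r is drawn at 1 + k1 r^2 times it, then the intrinsics apply), "pose" (4x4, takes a point from camera to world coordinates). Camera axes: x right, y down, z forward; pixel columns grow to the right and rows downward; lengths in m; the calibration is good to about 2 mm. A picture is of the moment at which its call begins. camera_model takes no time and is no camera call.
- manip.finish_job(): hands the job in; it is judged then, once.
The state is a dict: "clock": time; "q": joint angles; "qd": joint speeds; "joint_efforts": joint torques, N m; "eef_pos": TCP position; "eef_rot": TCP orientation; "contact_force": force on the tool from outside, world axes, zero at the start; "moment": the same for the moment, N m; "grip_width": opening from 0.0 (shut) to 1.0 (fully open); "gripper_force": force on a finger pad.
Only numpy, scipy, OpenCV 4.12 (cv2) and the standard library are available. Lean on these libraries where they do the work, as an engineer would, in place of code of your own. Each camera call takes 0.05 s, during which the arm holds its last target. There are 200 camera calls.

## Task

First turn the tester's peak-pointer knob back to its zero stop. Then put the small flanged drive module on the bed of the test jig with its terminals facing the sprung contact bar and one end against the stop block, and with one diagonal push on it press it firmly (10 to 20 N each way) down on the bed and into the bar together, so that the bar is pushed in by about 5 mm. Finish while holding that push (do not let go), without pressing brutally hard, and leave the other things on the bench where they are.

Things in the scene. Friction and masses are not known exactly. Their poses are not given: they have to be found in the camera images.
- peak_knob (a joint): black peak-pointer knob on the tester's top, rad. 0 = zero stop (hard end), where the knob's grip bar lies along the tester's x axis; the value grows clockwise seen from above (to 2.0), so zeroing means turning it counter-clockwise. It starts 0.6 to 1.3 rad off zero. Light friction (0.03 N m); it stays where left.
- peak_knob_grip (a point): point on the knob's vertical axis at the height to grip its bar, 87 mm above the bench. The upright grip bar is 14 mm thick, 42 mm long, its top 94 mm above the bench, and stands on a round skirt whose top is at 64 mm; a white mark on one end of the bar points along the tester's -x at zero, at the first tick of the dial
- tester: grey tester box 160 x 130 x 50 mm (x, y, z), fixed to the bench, white dial and the knob in the middle of its top; origin centre of the underside
- jig: test jig, fixed to the bench; origin centre of its underside at bench level, x points towards the contact bar (away from the robot), z up. Bed top is 14 mm above the origin. The bar's face stands at x = +45 mm when the bar is out, spanning y = -60 to +70 mm. The steel stop block (50 x 25 mm, 26 mm high above the bed) stands at the -y side: its face towards +y is at y = -60 mm, and it spans x = -13 to +37 mm. A module fully home thus has its centre at y = -18 mm.
- bed: aluminium bed plate of the jig, 190 x 190 x 10 mm, its axes parallel to the jig's; origin centre of its underside, top 10 mm above
- bar (a joint): how far the black contact bar (fence; 130 mm long, its top 30 mm above the bed) is pushed in towards the jig's +x, m: 0 = out, 0.008 = bottomed. Spring: 3 N to start moving it, then 1.5 N per mm.
- bar_face (a point): centre of the contact bar's face that looks to the jig's -x, 16 mm above the bed
- module: the drive module: blue box 50 x 84 x 40 mm (x, y, z) with a mounting flange on its -x side that runs on 30 mm beyond the box over the whole 84 mm, 5 mm thick at the bottom (the only blue housing with a flange). Green terminals lie flush in the +x face. Mass 0.25 to 0.5 kg. Origin centre of the underside of the 50 x 84 mm box, z up. The corner where flange top and the box's -x wall meet takes a fingertip that pushes down and forward at once.
- terminal_face (a point): on the module's +x face, in the middle of its length, 16 mm above its underside
- flange_mid (a point): middle of the flange's top, 40 mm behind the module's origin (-x), 5 mm above its underside
- big_drive: bystander: larger blue drive without a flange, 60 x 100 x 55 mm, which stands near the module (either may be the nearer); origin centre of the underside
- screwdriver: bystander: screwdriver 170 mm long
- tape_roll: bystander: yellow tape roll 90 mm across, 24 mm high
- heat_sink: bystander: finned aluminium heat sink 50 x 70 x 28 mm
- small_relay: bystander: white relay box 35 x 50 x 30 mm
- screw_tray: bystander: grey divided tray 120 x 160 x 35 mm
- flux_bottle: bystander: white bottle 48 mm across, 100 mm high

How it is judged:
On the way, in this order (a step that is already met when the one before it is completed fails the run):
1. the peak pointer is turned back to zero (value of joint peak_knob below 0.08 rad), for 0.2 s.
2. the module lies on the bed of the jig (z of module in the frame of bed between 0.007 and 0.0125 m and x of module in the frame of bed between -0.06 and 0.035 m and y of module in the frame of bed between -0.03 and 0.06 m and angle between the x axis of module and the x axis of jig, either way round below 0.5 rad), for 0.2 s.
At the end, for the whole second after the job is handed in: Knob within 0.1 rad of zero; module flat on the bed (2 mm), square to the bar (0.05 rad), within 3.5 mm of the stop block, terminals holding the bar in by 3 to 7.5 mm; robot pushing it with over 8 N, bed bearing 9 to 40 N, at rest, still pushing (value of joint peak_knob below 0.1 rad and value of joint bar between 0.003 and 0.0075 m and x of terminal_face in the frame of jig above 0.0465 m and z of module in the frame of bed below 0.012 m and angle between module's own z axis and vertical below 0.04 rad and angle between the x axis of module and the x axis of jig, either way round below 0.05 rad and y of module in the frame of jig between -0.0215 and -0.0145 m and contact force between module and bed between 9 and 40 N and contact force between any of the fingers, the arm and module above 8 N and linear speed of module below 0.01 m/s); the arm keeps its last pose, push and grip.
It fails at once if the module is pushed brutally hard (over 60 N) (contact force between bed and module above 60 N).
It fails at once if a bystander is moved more than 30 mm (distance of any of big_drive, screwdriver, tape_roll, heat_sink, small_relay, screw_tray, flux_bottle from where it was at the start of the episode above 0.03 m).
It also fails if it takes over 67 s, if anything falls off the work surface, if the arm or the gripper's body presses on something with over 40 N, if the wrist force passes 120 N, or if a joint passes its speed limit or range.

## Working session

There is one attempt and no reset: what is moved stays moved. The work goes in short steps, Python scripts to look and compute and a tool call to move; the robot and the scene stay as the last step left them, time stands still between calls to the robot, and variables do not carry over. Pictures are saved under pics/ and viewed, at most 10 in all, crops included, and the job is handed in when it is done.

Besides the shell and the picture viewer there is one more tool, called after "Call:" in YAML: its name, and indented under it one key for each argument. apply_moves: Moves the arm, as the interface text tells. Its arguments: {"type":"object","properties":{"increments":{"type":"array","items":{"type":"array"}},"squeeze":{"type":"number"}},"required":["increments"]}

```bash
ls; mkdir -p pics; python3 - <<'E'
from rig import manip
import cv2
for n in("scene","top"):
    im=manip.grab_frame(n); cv2.imwrite(f"pics/{n}0.png",im[:,:,::-1])
    m=manip.camera_model(n); print(n,m)
print(manip.read_state())
E
```

```text
pics
scene {'K': array([[444.60232334,   0.        , 301.48946817],
       [  0.        , 444.60232334, 199.51817997],
       [  0.        ,   0.        ,   1.        ]]), 'k1': -0.09219690521046714, 'pose': array([[-0.4946882 ,  0.45476585, -0.74058869,  1.36759319],
       [ 0.86898037,  0.27110753, -0.41397322,  0.47765634],
       [ 0.01251829, -0.8483447 , -0.5292963 ,  0.68541252],
       [ 0.        ,  0.        ,  0.        ,  1.        ]])}
top {'K': array([[361.68676908,   0.        , 319.26275683],
       [  0.        , 361.68676908, 200.5200363 ],
       [  0.        ,   0.        ,   1.        ]]), 'k1': -0.05703905854079539, 'pose': array([[ 0.00795053, -0.99404571,  0.10867348,  0.41877406],
       [-0.99983558, -0.0061312 ,  0.01706514, -0.01224182],
       [-0.01629723, -0.10879129, -0.99393101,  1.05275194],
       [ 0.        ,  0.        ,  0.        ,  1.        ]])}
{'clock': 0.1, 'q': array([-1.26496854e+00,  3.42663352e-01,  1.52491439e+00, -8.48978129e-06,
        1.27539142e+00, -1.45977466e-01]), 'qd': array([ 5.63465126e-05, -1.84316496e-03, -3.82994841e-03,  4.82454544e-04,
        8.87946028e-04,  1.24514167e-03]), 'joint_efforts': array([ 1.08249027e-03, -4.34450591e+01, -2.46491271e+01, -1.21561825e-04,
        4.75198729e-03, -4.41888020e-06]), 'eef_pos': array([ 0.2291406 , -0.47199796,  0.25269256]), 'eef_rot': array([-6.85733312e-04,  9.74591820e-01,  2.23987300e-01, -5.89975192e-05]), 'contact_force': array([-0.31518543, -0.05483171, -0.07103887]), 'moment': array([-0.02631829, -0.01860185,  0.00893998]), 'gripper_force': 0.0, 'grip_width': 1.003070877427649}
```

View pics/top0.png

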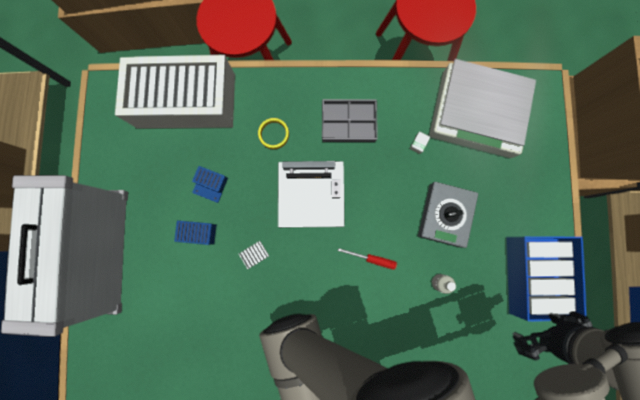

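View pics/scene0.png

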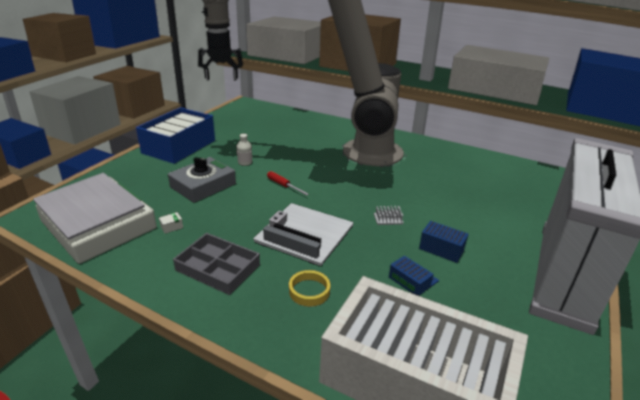

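Top view: the knob is at about (452,214), the jig at (311,195) with the bar at its top and the stop block at right (336,188). The module is probably at (209,183) and the big drive at (195,232). The scene view agrees. Next, zoomed crops.

```bash
cat > h.py <<'E'
import numpy as np, cv2
from scipy.spatial.transform import Rotation as R
from rig import manip
def rays(n,uv):
    m=manip.camera_model(n);K=m["K"];p=m["pose"];k=m["k1"]
    d=(np.atleast_2d(uv).astype(float)-K[[0,1],[2,2]])/K[[0,1],[0,1]]
    u=d.copy()
    for _ in range(30): u=d/(1+k*(u**2).sum(1,keepdims=True))
    return p[:3,3],np.c_[u,np.ones(len(u))]@p[:3,:3].T
def onplane(n,uv,z):
    o,r=rays(n,uv); return o+r*((z-o[2])/r[:,2:])
def proj(n,X):
    m=manip.camera_model(n);p=m["pose"];c=(np.atleast_2d(X)-p[:3,3])@p[:3,:3]
    u=c[:,:2]/c[:,2:]; u=u*(1+m["k1"]*(u**2).sum(1,keepdims=True))
    return u*m["K"][[0,1],[0,1]]+m["K"][[0,1],[2,2]]
def tcp():
    s=manip.read_state(); return np.array(s["eef_pos"]),R.from_quat(np.roll(s["eef_rot"],-1)),s
def shift(X): # tool-axis shift in mm to a world point for tcp
    p,r,_=tcp(); return np.round(r.inv().apply(np.array(X)-p)*1000,1)
E
python3 - <<'E'
import cv2,numpy as np
t=cv2.imread("pics/top0.png");s=cv2.imread("pics/scene0.png")
def c(im,x,y,w,h,W,H):return cv2.resize(im[y:y+h,x:x+w],(W,H),interpolation=cv2.INTER_CUBIC)
a=np.hstack([c(t,165,160,75,90,400,480)[:, :],c(t,410,175,75,90,400,480)])
cv2.imwrite("pics/a.png",a)
b=np.hstack([c(t,270,155,80,80,400,400),c(s,250,200,110,65,0+400,400*65//110) if 0 else cv2.copyMakeBorder(c(s,250,200,110,65,400,236),0,164,0,0,cv2.BORDER_CONSTANT)])
b[236:400,400:800]=c(s,160,145,80,60,219,164)[:, :].shape and cv2.copyMakeBorder(np.hstack([c(s,160,150,80,60,200,150),c(s,385,215,90,80,169,150)]),0,14,0,31,cv2.BORDER_CONSTANT)
cv2.imwrite("pics/b.png",b)
E
```

```text
(no output)
```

View pics/a.png

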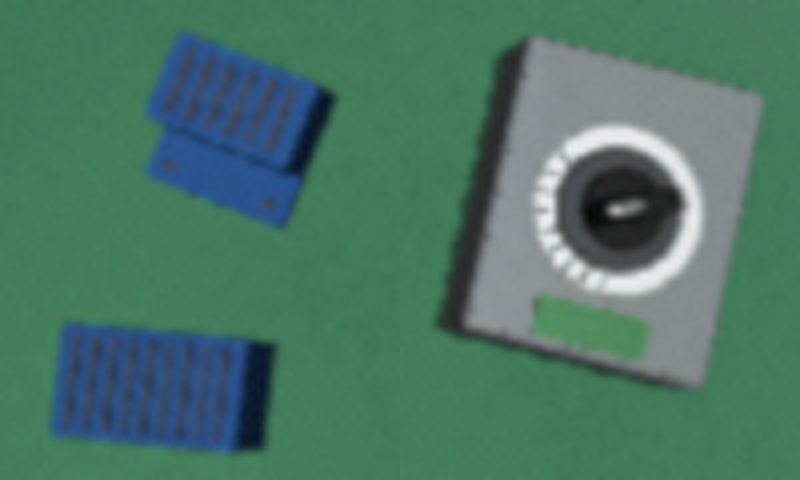

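View pics/b.png

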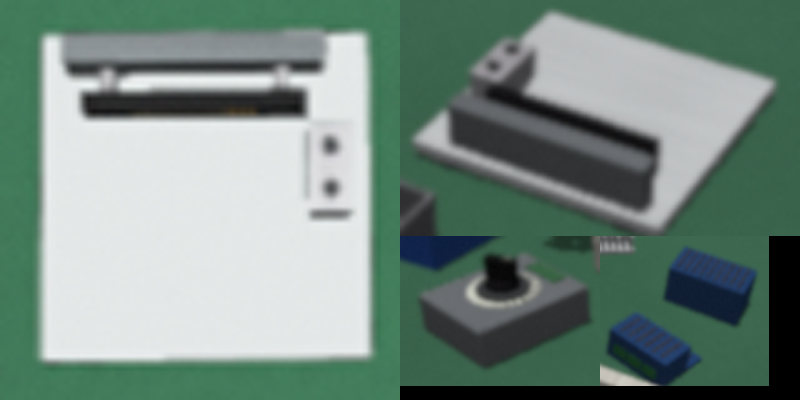

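The module at top-view (209,183) has its flange towards the robot, so its +x points roughly along world +x. The knob mark points image-left, about 65° from the dial's first tick. Measuring properly now.

```bash
python3 - <<'E'
from h import *
t=cv2.imread("pics/top0.png");s=cv2.imread("pics/scene0.png")
def comp(mask,x,y,w,h):
    m=np.zeros_like(mask);m[y:y+h,x:x+w]=mask[y:y+h,x:x+w]
    c=max(cv2.findContours(m,cv2.RETR_EXTERNAL,cv2.CHAIN_APPROX_NONE)[0],key=cv2.contourArea);return c[:,0,:]
def rect(n,c,z,lab):
    P=onplane(n,c,z)[:,:2].astype(np.float32)
    r=cv2.minAreaRect(P*1000);b=cv2.boxPoints(r);e=b[1]-b[0],b[2]-b[1]
    print(lab,"centre",np.round(r[0],1),"sides",[(round(float(np.linalg.norm(v)),1),round(float(np.degrees(np.arctan2(v[1],v[0]))),1)) for v in e]);return r
g=cv2.cvtColor(t,cv2.COLOR_BGR2GRAY).astype(int);hsv=cv2.cvtColor(t,cv2.COLOR_BGR2HSV)
H,S,V=[hsv[:,:,i].astype(int) for i in range(3)]
rect("top",comp(((S<60)&(V>150)).astype(np.uint8),270,155,80,80),.014,"bed")
rect("top",comp(((S<60)&(V>105)&(V<190)).astype(np.uint8),412,175,70,75),.05,"tester top")
rect("top",comp((((V<70))).astype(np.uint8),283,168,50,14),.044,"bar top")
blue=((H>100)&(H<130)&(S>120))
for z in(.04,):
  rect("top",comp((blue&(V>75)).astype(np.uint8),190,160,40,45),z,"module lit incl flange")
rect("top",comp((blue&(V>75)).astype(np.uint8),170,215,50,35),.055,"big")
# mean plane points read by hand in crop a
A=lambda q:np.array(q)/5.3333+[165,160]-.4
print("box top corners",np.round(onplane("top",A([(183,33),(322,88),(288,172),(150,116)]),.04)*1000,1).tolist())
print("flange corners",np.round(onplane("top",A([(148,178),(284,228)]),.005)*1000,1).tolist())
B=lambda q:(np.array(q)-[400,0])/5.3333+[410,175]-.4
print("mark",np.round(onplane("top",B([(605,213),(645,205)]),.094)*1000,1).tolist())
m=((V>150)&(S<60)).astype(np.uint8);c=comp(m,425,190,55,50);(x,y),r=cv2.minEnclosingCircle(c);print("dial",x,y,r,onplane("top",(x,y),.05)*1000)
roi=t[200:228,436:470];print(cv2.cvtColor(roi,cv2.COLOR_BGR2GRAY)[4:24,4:32])
E
```

```text
bed centre [551.9  30.4] sides [(190.4, -88.8), (191.5, 1.2)]
tester top centre [ 493.  -359.3] sides [(158.8, -14.3), (127.7, 75.7)]
bar top centre [601.5  36.2] sides [(121.9, -89.7), (11.5, 0.3)]
module lit incl flange centre [576.1 324.6] sides [(78.2, -20.5), (93.9, 69.5)]
big centre [437.3 356.8] sides [(58.3, -4.8), (99.8, 85.2)]
box top corners [[628.1, 353.0, 40.0], [598.2, 275.6, 40.0], [552.6, 292.3, 40.0], [582.6, 368.9, 40.0]]
flange corners [[553.5, 381.6, 5.0], [526.1, 303.9, 5.0]]
mark [[488.2, -338.6, 94.0], [492.3, -358.9, 94.0]]
dial 450.28472900390625 214.08038330078125 16.9266300201416 [[ 492.70132765 -359.97596965   50.        ]]
[[176 190 201 155 122  95  77  76  77  77  79  79  77  78  83  91 120 162
  202 225 230 225 195 158 138 137 137 138]
 [212 161 136  93  75  77  77  79  77  75  75  74  74  75  76  76  81 105
  147 194 225 228 214 178 145 137 136 136]
 [214 140  87  76  75  78  77  73  70  62  55  52  51  59  65  71  73  79
   98 142 195 224 227 206 169 141 136 138]
 [176 108  73  75  77  76  66  54  47  42  41  37  37  41  46  50  60  73
   80  98 148 2
[... 1200 characters left out ...]
 92  76  80  78  68  48  34  33  38  38  39  38  39  36  36  38  39  41
   55  69  77 101 164 217 228 217 174 143]
 [128  78  77  80  78  69  48  36  39  37  37  39  37  39  38  37  41  53
   67  76  82 121 189 227 229 210 168 141]
 [144  96  78  78  80  78  67  52  42  38  37  36  37  40  39  43  52  63
   74  77  99 156 210 229 224 193 154 138]
 [182 157 100  73  75  78  78  69  60  48  43  41  46  48  55  59  65  74
   74  85 133 193 226 229 213 173 143 136]
 [227 210 142  87  75  74  77  77  75  67  65  65  64  68  72  74  75  75
   84 112 169 217 229 224 194 154 138 135]
 [231 209 177 142 105  81  75  76  76  76  75  75  73  75  74  76  79  97
  129 166 205 227 229 211 170 142 136 136]]
```

Call:
apply_moves:
  increments:
    - [[57, 3, 18], [0, 0, 10.4], 0.3]
    - [[114, 6, 37], [0, 0, 20.8], 0.3]
    - [[171, 9, 56], [0, 0, 31.2], 0.3]
    - [[228, 11, 74], [0, 0, 41.6], 0.3]
    - [[286, 14, 93], [0, 0, 52], 0.3]

```text
clock: 0.72
eef_pos: [0.4864, -0.3626, 0.1622]
eef_rot: [0.0, 0.977, -0.215, -0.0]
contact_force: [0.4, -1.1, -0.5]
grip_width: 0.646
gripper_force: 0.0
```

Call:
apply_moves:
  increments:
    - [[0, 0, 0], [0, 0, 10.4], 0.3]
    - [[0, 0, 0], [0, 0, 20.8], 0.3]
    - [[0, 0, 0], [0, 0, 31.2], 0.3]
    - [[0, 0, 0], [0, 0, 41.6], 0.3]
    - [[0, 0, 0], [0, 0, 52], 0.3]

```text
clock: 1.35
eef_pos: [0.4847, -0.3633, 0.1626]
eef_rot: [-0.0, 0.784, -0.621, -0.001]
contact_force: [-0.6, -0.8, -0.7]
grip_width: 0.65
gripper_force: 0.0
```

Call:
apply_moves:
  increments:
    - [[0, 0, 0], [0, 0, 0], 0.3]
    - [[0, 0, 0], [0, 0, 0], 0.3]

```text
clock: 1.6
eef_pos: [0.4848, -0.3634, 0.1628]
eef_rot: [-0.0, 0.787, -0.618, -0.0]
contact_force: [-0.4, -0.5, 0.2]
grip_width: 0.649
gripper_force: 0.0
```

```bash
python3 - <<'E'
from h import *
p,r,s=tcp();print(s["clock"],p,s["q"],s["grip_width"],s["contact_force"]);print(r.as_matrix().round(3));print(shift([.4929,-.3596,.090]))
cv2.imwrite("pics/k1.png",cv2.resize(manip.grab_frame("scene")[130:220,150:270,::-1],(720,540)))
E
```

```text
1.6 [ 0.48482745 -0.36341567  0.16283796] [-7.69643976e-01  5.68133168e-01  1.41656120e+00 -3.18609059e-05
  1.15735923e+00  2.13250677e+00] 0.6491893211459889 [-0.41418522 -0.51017592  0.16452927]
[[ 0.237 -0.971 -0.   ]
 [-0.971 -0.237  0.   ]
 [-0.     0.    -1.   ]]
[-1.8 -8.8 72.8]
```

View pics/k1.png

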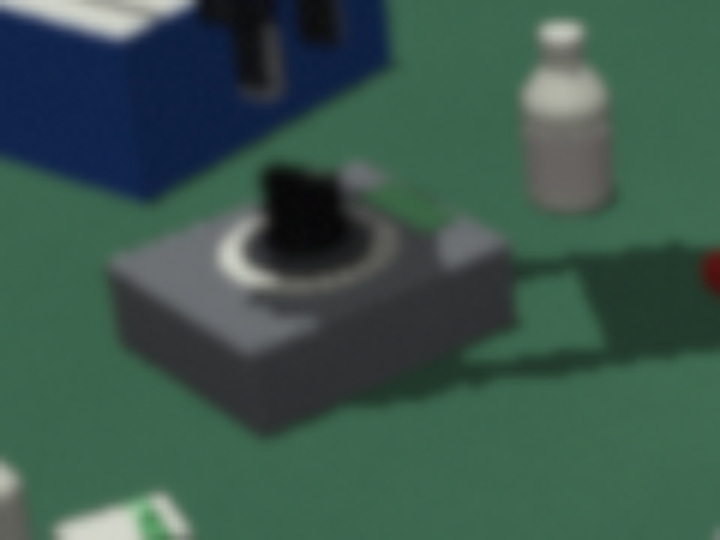

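The fingers hover above the knob (crop about 300,200), and nothing has been touched. Descend and grip.

Call:
apply_moves:
  increments:
    - [[-2, -9, 0], [0, 0, 2], 0.3]
    - [[-2, -9, 36], [0, 0, 2], 0.3]
    - [[-2, -9, 73], [0, 0, 2], 0.3]
    - [[-2, -9, 73], [0, 0, 2], 0.3]
    - [[-2, -9, 73], [0, 0, 2], 0.3]

```text
clock: 2.28
eef_pos: [0.4938, -0.36, 0.0914]
eef_rot: [0.0, 0.775, -0.632, 0.001]
contact_force: [0.5, -0.0, -0.3]
grip_width: 0.65
gripper_force: 0.0
```

Call:
apply_moves:
  increments:
    - [[0, 0, 0], [0, 0, 0], -0.5]
    - [[0, 0, 0], [0, 0, 0], -1]
    - [[0, 0, 0], [0, 0, 0], -1]
    - [[0, 0, 0], [0, 0, 0], -1]
    - [[0, 0, 0], [0, 0, 0], -1]
  squeeze: 20

```text
clock: 2.9
eef_pos: [0.4922, -0.3603, 0.0914]
eef_rot: [0.001, 0.775, -0.633, -0.0]
contact_force: [-7.1, -0.8, 6.6]
grip_width: 0.161
gripper_force: 22.6
```

Call:
apply_moves:
  increments:
    - [[0, 1.5, 0], [0, 0, -10], -1]
    - [[0, 1.5, 0], [0, 0, -20], -1]
    - [[0, 1.5, 0], [0, 0, -30], -1]
    - [[0, 1.5, 0], [0, 0, -40], -1]
    - [[0, 1.5, 0], [0, 0, -50], -1]

```text
clock: 3.52
eef_pos: [0.4922, -0.36, 0.0914]
eef_rot: [0.0, 0.97, -0.243, 0.001]
contact_force: [-0.3, 1.4, 5.0]
grip_width: 0.156
gripper_force: 22.3
```

Call:
apply_moves:
  increments:
    - [[0, 0, 0], [0, 0, -7], -1]
    - [[0, 0, 0], [0, 0, -12], -1]
    - [[0, 0, 0], [0, 0, -14], -1]
    - [[0, 0, 0], [0, 0, -14], -1]

```text
clock: 4.03
eef_pos: [0.4922, -0.36, 0.0914]
eef_rot: [0.0, 0.992, -0.126, 0.001]
contact_force: [-0.9, 0.4, 6.3]
grip_width: 0.157
gripper_force: 22.5
```

```bash
python3 - <<'E'
from h import *
p,r,s=tcp();print(s["clock"],p,s["contact_force"],s["moment"]);m=r.as_matrix();print(np.degrees(np.arctan2(m[1,0],m[0,0])), "bar dir; tester x -14.3")
E
```

```text
4.025 [ 0.49218451 -0.35997624  0.09142084] [-0.89576604  0.37351819  6.31547421] [0.35518433 0.12161797 0.06091577]
-14.485910395000232 bar dir; tester x -14.3
```

Call:
apply_moves:
  increments:
    - [[0, 0, 0], [0, 0, -2], -1]
    - [[0, 0, 0], [0, 0, -2], -1]
    - [[0, 0, 0], [0, 0, -4], -1]
    - [[0, 0, 0], [0, 0, -4], -1]

```text
clock: 4.53
eef_pos: [0.492, -0.36, 0.0915]
eef_rot: [0.0, 0.996, -0.093, 0.001]
contact_force: [-0.9, 0.7, 6.6]
grip_width: 0.163
gripper_force: 49.1
```

```bash
python3 - <<'E'
from h import *
p,r,s=tcp();print(s["clock"],p,s["contact_force"],s["moment"]);m=r.as_matrix();print(np.degrees(np.arctan2(m[1,0],m[0,0])), "bar dir; tester x -14.3")
E
```

```text
4.525 [ 0.49201963 -0.36002579  0.09146101] [-0.8852013   0.69659282  6.62239876] [ 0.28453861  0.25573561 -1.27552361]
-10.670233567183434 bar dir; tester x -14.3
```

The knob is hard on its stop: the moment jumped to -1.3 N m. Release and move to the module.

Call:
apply_moves:
  increments:
    - [[0, 0, 0], [0, 0, 3], -0.3]
    - [[0, 0, 0], [0, 0, 3], 0.3]
    - [[0, 0, 0], [0, 0, 3], 0.3]
    - [[0, 0, -50], [0, 0, 3], 0.5]
    - [[0, 0, -105], [0, 0, 3], 1]

```text
clock: 5.15
eef_pos: [0.4913, -0.3594, 0.1954]
eef_rot: [-0.001, 0.993, -0.117, -0.001]
contact_force: [1.4, -0.7, -0.1]
grip_width: 0.935
gripper_force: 0.0
```

Call:
apply_moves:
  increments:
    - [[-2, -46, 0], [0, 0, -3], 1]
    - [[-4, -92, 0], [0, 0, -3], 1]
    - [[-6, -138, 0], [0, 0, -3], 1]
    - [[-8, -184, 0], [0, 0, -3], 1]
    - [[-10, -230, 0], [0, 0, -3], 1]

```text
clock: 5.78
eef_pos: [0.5358, -0.1323, 0.1952]
eef_rot: [0.0, 0.996, -0.091, 0.0]
contact_force: [-0.4, -0.1, 0.6]
grip_width: 1.003
gripper_force: 0.0
```

Call:
apply_moves:
  increments:
    - [[-2, -46, 0], [0, 0, 0], 1]
    - [[-4, -92, 0], [0, 0, 0], 1]
    - [[-6, -138, 0], [0, 0, 0], 1]
    - [[-8, -184, 0], [0, 0, 0], 1]
    - [[-10, -230, 0], [0, 0, 0], 1]

```text
clock: 6.4
eef_pos: [0.5677, 0.0957, 0.1952]
eef_rot: [0.0, 0.996, -0.091, 0.0]
contact_force: [1.2, -0.0, -0.1]
grip_width: 1.002
gripper_force: 0.0
```

Call:
apply_moves:
  increments:
    - [[-2, -46, 0], [0, 0, -8], 1]
    - [[-4, -92, 0], [0, 0, -16], 1]
    - [[-6, -138, 0], [0, 0, -24], 1]
    - [[-8, -184, 0], [0, 0, -32], 1]
    - [[-10, -230, 0], [0, 0, -40], 1]

```text
clock: 7.02
eef_pos: [0.5996, 0.3237, 0.195]
eef_rot: [0.0, 0.966, 0.257, 0.0]
contact_force: [1.0, -0.5, -0.3]
grip_width: 0.999
gripper_force: 0.0
```

Call:
apply_moves:
  increments:
    - [[0, 0, 0], [0, 0, -10], 1]
    - [[0, 0, 0], [0, 0, -20], 1]
    - [[0, 0, 0], [0, 0, -30], 1]
    - [[0, 0, 0], [0, 0, -40], 1]
    - [[0, 0, 0], [0, 0, -40], 1]

```text
clock: 7.65
eef_pos: [0.5995, 0.3222, 0.1949]
eef_rot: [0.0, 0.822, 0.57, -0.0]
contact_force: [-0.7, 0.2, 0.3]
grip_width: 0.999
gripper_force: 0.0
```

```bash
python3 - <<'E'
from h import *
p,r,s=tcp();print(s["clock"],p,s["contact_force"],s["moment"]);m=r.as_matrix();print(np.degrees(np.arctan2(m[1,0],m[0,0])), "want 69.2");print(shift([.5905,.3225,.10]))
cv2.imwrite("pics/m1.png",manip.grab_frame("top")[:,:,::-1])
t=cv2.imread("pics/m1.png")
# knob check crop + module crop from scene
s2=manip.grab_frame("scene")[:,:,::-1]
cv2.imwrite("pics/m2.png",np.hstack([cv2.resize(t[175:265,410:485],(350,420)),cv2.resize(s2[160:300,360:510],(450,420))]))
E
```

```text
7.65 [0.59953765 0.32222056 0.19486072] [-0.6842064   0.20537822  0.30435524] [0.03352305 0.01022255 0.003245  ]
69.4609529724105 want 69.2
[-2.9 -8.5 94.9]
```

View pics/m2.png

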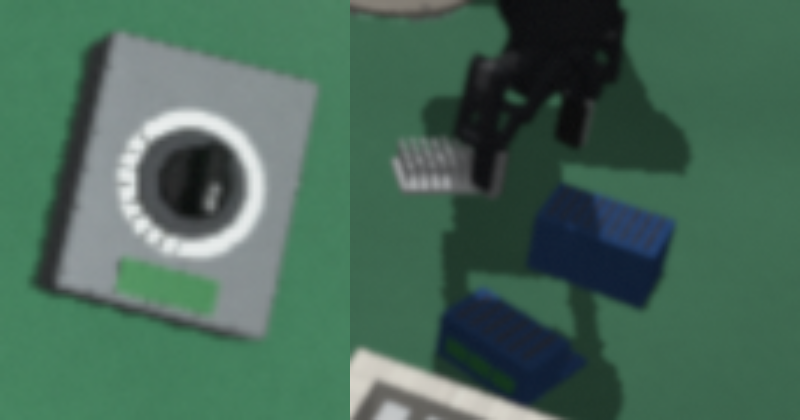

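The left crop shows the knob mark at dial bottom, so it is at zero. On the right the gripper hovers over the module, with the bystanders clear. Descend and grasp.

Call:
apply_moves:
  increments:
    - [[-3, -8, 40], [0, 0, 0], 1]
    - [[-3, -8, 80], [0, 0, 0], 1]
    - [[-3, -8, 120], [0, 0, 0], 1]
    - [[-3, -8, 150], [0, 0, 0], 1]
    - [[-3, -8, 165], [0, 0, 0], 1]

```text
clock: 8.38
eef_pos: [0.5903, 0.3218, 0.0281]
eef_rot: [-0.0, 0.822, 0.569, -0.001]
contact_force: [-0.0, 0.0, 0.2]
grip_width: 1.003
gripper_force: 0.0
```

Call:
apply_moves:
  increments:
    - [[0, 0, 0], [0, 0, 0], 0.6]
    - [[0, 0, 0], [0, 0, 0], 0.2]
    - [[0, 0, 0], [0, 0, 0], -0.2]
    - [[0, 0, 0], [0, 0, 0], -0.2]
    - [[0, 0, 0], [0, 0, 0], -0.2]
  squeeze: 35

```text
clock: 9.0
eef_pos: [0.5918, 0.3227, 0.0319]
eef_rot: [0.0, 0.822, 0.57, 0.001]
contact_force: [-1.5, -0.1, 6.1]
grip_width: 0.577
gripper_force: 40.0
```

Call:
apply_moves:
  increments:
    - [[0, 0, -20], [0, 0, 0], -0.2]
    - [[0, 0, -60], [0, 0, 0], -0.2]
    - [[0, 0, -100], [0, 0, 0], -0.2]
    - [[-20, 4, -100], [0, 0, 0], -0.2]
    - [[-60, 13, -100], [0, 0, -4], -0.2]

```text
clock: 9.62
eef_pos: [0.5821, 0.2619, 0.1313]
eef_rot: [0.0, 0.8, 0.6, 0.001]
contact_force: [0.7, -0.7, -4.5]
grip_width: 0.577
gripper_force: 38.7
```

Call:
apply_moves:
  increments:
    - [[-48, 7, 0], [0, 0, -4], -0.2]
    - [[-96, 15, 0], [0, 0, -8], -0.2]
    - [[-144, 22, 0], [0, 0, -12], -0.2]
    - [[-192, 29, 0], [0, 0, -15], -0.2]
    - [[-228, 34, 0], [0, 0, -17.3], -0.2]

```text
clock: 10.25
eef_pos: [0.5497, 0.0311, 0.1309]
eef_rot: [0.0, 0.702, 0.712, -0.0]
contact_force: [0.4, -0.3, -4.1]
grip_width: 0.579
gripper_force: 38.8
```

Call:
apply_moves:
  increments:
    - [[0, 0, 0], [0, 0, 0], -0.2]
    - [[0, 0, 0], [0, 0, 0], -0.2]
    - [[0, 0, 0], [0, 0, 0], -0.2]

```text
clock: 10.62
eef_pos: [0.5503, 0.0342, 0.1303]
eef_rot: [0.0, 0.702, 0.713, 0.0]
contact_force: [0.2, 0.8, -4.9]
grip_width: 0.577
gripper_force: 38.8
```

```bash
python3 - <<'E'
from h import *
p,r,s=tcp();print(s["clock"],p,s["contact_force"],s["moment"],s["grip_width"]);m=r.as_matrix();print(m.round(3),np.degrees(np.arctan2(m[1,0],m[0,0])), "want 90.7");print(shift([.547,.0205,.10]))
t=manip.grab_frame("top")[:,:,::-1];s2=manip.grab_frame("scene")[:,:,::-1]
cv2.imwrite("pics/j_t.png",t);cv2.imwrite("pics/j_s.png",s2)
cv2.imwrite("pics/j.png",np.hstack([cv2.resize(t[145:245,262:362],(400,400)),cv2.resize(s2[150:270,240:360],(400,400))]))
E
```

```text
10.625 [0.55027545 0.03417905 0.13025405] [ 0.16274447  0.82892586 -4.89591846] [-0.06745209 -0.02924817  0.00657121] 0.5765771947983406
[[-0.015  1.     0.   ]
 [ 1.     0.015  0.   ]
 [ 0.     0.    -1.   ]] 90.8826447391038 want 90.7
[-13.6  -3.5  30.3]
```

View pics/j.png

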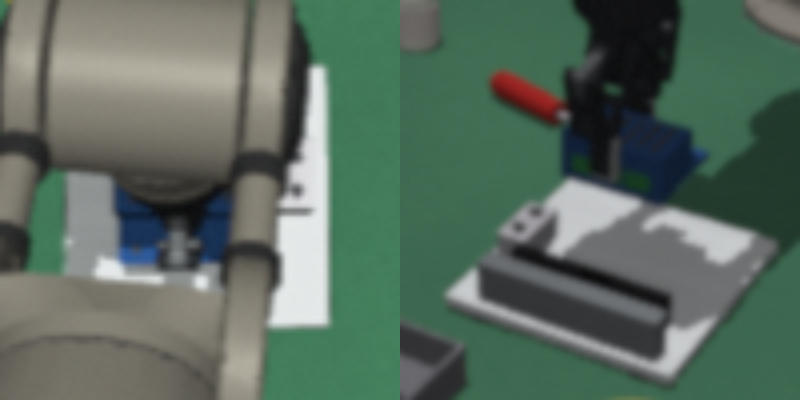

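The module is held level (weight about 4.5 N) over the bed, terminals facing the bar. Lower it.

Call:
apply_moves:
  increments:
    - [[-13, -4, 25], [0, 0, 0], -0.2]
    - [[-13, -4, 50], [0, 0, 0], -0.2]
    - [[-13, -4, 70], [0, 0, 0], -0.2]
    - [[-13, -4, 78], [0, 0, 0], -0.2]
    - [[-13, -4, 80], [0, 0, 0], -0.2]

```text
clock: 11.35
eef_pos: [0.5465, 0.0205, 0.0499]
eef_rot: [-0.0, 0.702, 0.712, -0.0]
contact_force: [0.1, 0.2, -4.7]
grip_width: 0.581
gripper_force: 38.6
```

Call:
apply_moves:
  increments:
    - [[0, 0, 1], [0, 0, 0], -0.2]
    - [[0, 0, 2], [0, 0, 0], -0.2]
    - [[0, 0, 3], [0, 0, 0], -0.2]
    - [[0, 0, 3], [0, 0, 0], -0.2]

```text
clock: 11.85
eef_pos: [0.5464, 0.0201, 0.0472]
eef_rot: [0.0, 0.702, 0.712, 0.0]
contact_force: [0.3, -0.0, -3.9]
grip_width: 0.575
gripper_force: 38.6
```

```bash
python3 - <<'E'
from h import *
p,r,s=tcp();print(s["clock"],p,s["contact_force"],s["moment"],s["grip_width"])
t=cv2.imread("pics/top0.png")
# block: shadow edges / top plane z=.040 in initial image; left edge of stop block
print(cv2.cvtColor(t,cv2.COLOR_BGR2GRAY)[178:200,326:346])
E
```

```text
11.85 [0.54643015 0.02008541 0.04720307] [ 0.34818162 -0.03625434 -3.89187543] [-0.00438185 -0.01061639  0.02203708] 0.5754598099068461
[[142 142 142 141 146 179 222 227 226 227 226 227 227 227 228 230 225 185
  122  98]
 [224 224 223 223 221 217 213 209 208 209 210 214 215 217 222 229 224 186
  123  98]
 [232 232 232 232 229 221 217 214 210 210 213 216 216 218 223 228 224 185
  124 100]
 [231 230 230 229 218 195 214 217 211 202 205 213 220 220 224 229 225 186
  124 100]
 [230 231 231 229 213 184 212 214 188 146 151 190 217 222 224 229 223 186
  124  99]
 [230 231 231 229 212 183 212 208 168 105 101 156 208 222 225 230 225 191
  126 100]
 [230 230 231 229 212 183 211 210 168 103  92 145 200 221 225 230 229 204
  133  99]
 [230 231 231 229 211 185 214 216 187 141 137 175 212 222 225 230 230 208
  133  99]
 [230 230 230 229 213 187 216 221 210 200 202 212 220 222 226 230 230 208
  134  98]
 [230 230 231 229 214 191 217 221 217 216 216 219 221 221 225 230 230 209
  134 100]
 [230 231 230 229 216 193 218 220 215 214 217 219 220 222 226 230 230 207
  134  98]
 [230 230 231 229 216 194 219
[... 206 characters left out ...]
 230 208
  134  98]
 [230 230 231 230 215 193 218 215 173 106  87 141 200 222 227 231 230 208
  135 100]
 [230 231 231 229 215 192 219 218 189 129 110 159 210 224 227 230 230 207
  134 100]
 [230 231 230 228 219 202 221 223 210 184 171 203 223 224 228 231 230 208
  134  99]
 [230 230 230 230 228 225 226 225 221 215 212 222 224 225 228 231 230 208
  135 100]
 [230 231 230 230 231 226 216 210 206 204 204 207 210 212 220 230 230 207
  135  99]
 [230 230 230 231 229 209 150 126 124 123 122 123 127 146 191 226 230 207
  135 100]
 [230 230 231 231 229 214 162 145 146 146 146 145 150 175 219 230 231 208
  135 100]
 [230 230 230 231 230 228 223 222 222 224 222 223 223 225 230 232 230 208
  134  99]]
```

Call:
apply_moves:
  increments:
    - [[0, 0, 1], [0, 0, 0], -0.2]
    - [[0, 0, 1], [0, 0, 0], -0.2]
    - [[0, 0, 1.5], [0, 0, 0], -0.2]
    - [[0, 0, 1.5], [0, 0, 0], -0.2]

```text
clock: 12.35
eef_pos: [0.5464, 0.02, 0.0458]
eef_rot: [0.0, 0.702, 0.712, -0.0]
contact_force: [-2.3, -0.7, -0.4]
grip_width: 0.58
gripper_force: 39.2
```

Call:
apply_moves:
  increments:
    - [[-1, 0, 0], [0, 0, 0], -0.2]
    - [[-2, 0, 0], [0, 0, 0], -0.2]
    - [[-3, 0, 0], [0, 0, 0], -0.2]
    - [[-3, 0, 0], [0, 0, 0], -0.2]

```text
clock: 12.85
eef_pos: [0.5469, 0.0171, 0.0458]
eef_rot: [0.0, 0.702, 0.712, 0.0]
contact_force: [-0.3, 3.5, 0.7]
grip_width: 0.574
gripper_force: 39.4
```

```bash
python3 - <<'E'
from h import *
p,r,s=tcp();print(s["clock"],p,s["contact_force"])
print(onplane("top",[(330.7,190)],.014)*1000)
E
```

```text
12.85 [0.54687133 0.01713838 0.04583751] [-0.26477726  3.48971598  0.67943455]
[[563.21574859 -27.30687955  14.        ]]
```

Call:
apply_moves:
  increments:
    - [[-1, 0, 0], [0, 0, 0], -0.2]
    - [[-1, 0, 0], [0, 0, 0], -0.2]

```text
clock: 13.1
eef_pos: [0.5468, 0.0161, 0.0458]
eef_rot: [0.0, 0.702, 0.712, 0.0]
contact_force: [1.9, 4.2, 3.3]
grip_width: 0.577
gripper_force: 39.6
```

Call:
apply_moves:
  increments:
    - [[-1, 0, 0], [0, 0, 0], -0.2]
    - [[-1, 0, 0], [0, 0, 0], -0.2]

```text
clock: 13.35
eef_pos: [0.5468, 0.0151, 0.0458]
eef_rot: [0.0, 0.702, 0.712, 0.0]
contact_force: [0.4, 5.3, 4.3]
grip_width: 0.578
gripper_force: 39.9
```

Call:
apply_moves:
  increments:
    - [[-1, 0, 0], [0, 0, 0], -0.2]
    - [[-1, 0, 0], [0, 0, 0], -0.2]

```text
clock: 13.6
eef_pos: [0.5467, 0.0142, 0.0458]
eef_rot: [0.0, 0.702, 0.712, 0.0]
contact_force: [0.4, 4.5, 5.5]
grip_width: 0.582
gripper_force: 39.9
```

Call:
apply_moves:
  increments:
    - [[-1, 0, 0], [0, 0, 0], -0.2]
    - [[-1, 0, 0], [0, 0, 0], -0.2]

```text
clock: 13.85
eef_pos: [0.5467, 0.0132, 0.0458]
eef_rot: [0.0, 0.702, 0.712, 0.0]
contact_force: [-1.0, 5.7, 4.8]
grip_width: 0.575
gripper_force: 39.9
```

Call:
apply_moves:
  increments:
    - [[-1, 0, 0], [0, 0, 0], -0.2]
    - [[-1, 0, 0], [0, 0, 0], -0.2]

```text
clock: 14.1
eef_pos: [0.5466, 0.0122, 0.0458]
eef_rot: [0.0, 0.702, 0.712, 0.0]
contact_force: [-0.0, 4.9, 5.0]
grip_width: 0.577
gripper_force: 40.0
```

```bash
python3 - <<'E'
from h import *
p,r,s=tcp();print(s["clock"],p,s["contact_force"],s["moment"])
s2=manip.grab_frame("scene")[:,:,::-1];t=manip.grab_frame("top")[:,:,::-1]
cv2.imwrite("pics/n_s.png",s2)
cv2.imwrite("pics/n.png",np.hstack([cv2.resize(s2[185:270,250:350],(520,442),interpolation=cv2.INTER_CUBIC),cv2.resize(t[155:235,300:350],(276,442),interpolation=cv2.INTER_CUBIC)]))
E
```

```text
14.1 [0.54664961 0.0122362  0.04581971] [-0.04954264  4.86846251  4.97686405] [ 0.89401689 -0.22783947  0.05005862]
```

View pics/n.png

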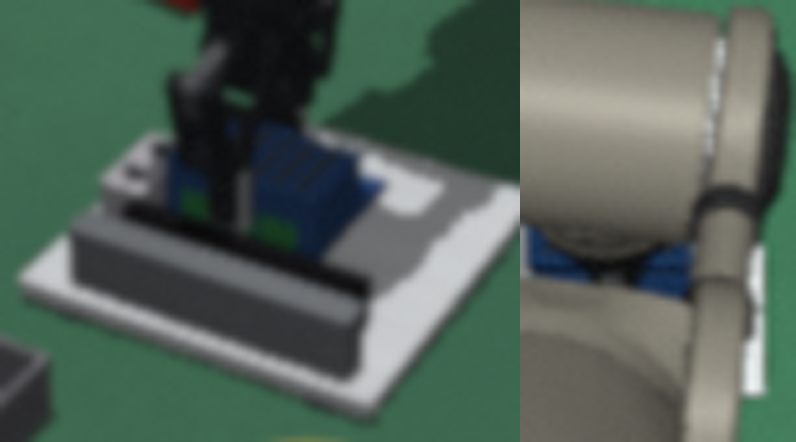

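```bash
python3 - <<'E'
from h import *
f=lambda q:np.array(q)/5.2+[250,185]-.4
print(onplane("scene",f([(318,205),(357,150)]),.054)*1000, onplane("scene",f([(310,257)]),.014)*1000)
s=cv2.imread("pics/n_s.png")
cv2.imwrite("pics/o.png",cv2.resize(s[205:240,270:330],(780,455),interpolation=cv2.INTER_CUBIC))
# where home predicts +y end top corners (jig .5519,.0304, stop face -.0296/-.0273)
print(proj("scene",[[.5717,.054,.054],[.5717,.0567,.054],[.5217,.054,.054]]))
E
```

```text
[[571.67485799  59.95966618  54.        ]
 [520.64527147  53.94722569  54.        ]] [[561.97861639  51.29298211  14.        ]]
[[308.63400154 223.32045063]
 [309.59101853 223.64068508]
 [318.07948878 213.64927295]]
```

View pics/o.png

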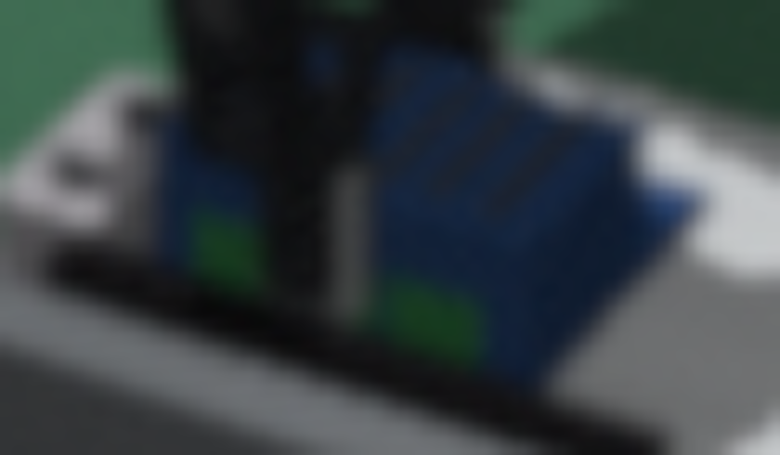

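Call:
apply_moves:
  increments:
    - [[-1, 0, 0], [0, 0, 0], -0.2]
    - [[-1, 0, 0], [0, 0, 0], -0.2]

```text
clock: 14.45
eef_pos: [0.5467, 0.0112, 0.0458]
eef_rot: [0.0, 0.702, 0.712, 0.0]
contact_force: [-0.0, 4.5, 4.9]
grip_width: 0.581
gripper_force: 40.0
```

Call:
apply_moves:
  increments:
    - [[-1, 0, 0], [0, 0, 0], -0.2]
    - [[-1, 0, 0], [0, 0, 0], -0.2]

```text
clock: 14.7
eef_pos: [0.5466, 0.0102, 0.0458]
eef_rot: [0.0, 0.702, 0.712, 0.0]
contact_force: [-0.2, 4.7, 4.8]
grip_width: 0.58
gripper_force: 40.0
```

Call:
apply_moves:
  increments:
    - [[-1, 0, 0], [0, 0, 0], -0.2]
    - [[-1, 0, 0], [0, 0, 0], -0.2]

```text
clock: 14.95
eef_pos: [0.5467, 0.0101, 0.0458]
eef_rot: [-0.0, 0.702, 0.712, 0.001]
contact_force: [0.9, 9.8, 5.3]
grip_width: 0.577
gripper_force: 40.0
```

The module is against the stop: Fy jumped at TCP y = 10.2 mm. Release, lift, shut the fingers and turn 90°.

Call:
apply_moves:
  increments:
    - [[0.7, 0, 0], [0, 0, 0], -0.2]
    - [[0.7, 0, 0], [0, 0, 0], 0.3]
    - [[0.7, 0, 0], [0, 0, 0], 0.3]
    - [[0.7, 0, -20], [0, 0, 0], 0.3]
    - [[0.7, 0, -64], [0, 0, 0], 0.3]

```text
clock: 15.58
eef_pos: [0.545, 0.0094, 0.1082]
eef_rot: [-0.002, 0.702, 0.712, -0.002]
contact_force: [-0.2, -0.5, 0.1]
grip_width: 0.652
gripper_force: 0.0
```

Call:
apply_moves:
  increments:
    - [[0, -15, -6], [0, 0, 10], 0]
    - [[0, -30, -6], [0, 0, 20], -0.5]
    - [[3, -47, -6], [0, 0, 30], -1]
    - [[3, -47, -6], [0, 0, 40], -1]
    - [[3, -47, -6], [0, 0, 50], -1]

```text
clock: 16.2
eef_pos: [0.4991, 0.0117, 0.1154]
eef_rot: [0.0, 0.938, 0.346, -0.0]
contact_force: [-0.0, 1.1, 0.6]
grip_width: -0.0
gripper_force: 0.0
```

Call:
apply_moves:
  increments:
    - [[0, 0, 0], [0, 0, 10], -1]
    - [[0, 0, 0], [0, 0, 20], -1]
    - [[0, 0, 0], [0, 0, 30], -1]
    - [[0, 0, 0], [0, 0, 40], -1]
    - [[0, 0, 0], [0, 0, 40], -1]

```text
clock: 16.82
eef_pos: [0.4993, 0.0118, 0.1153]
eef_rot: [0.0, 1.0, 0.008, -0.0]
contact_force: [0.6, -0.2, -0.0]
grip_width: 0.002
gripper_force: 0.0
```

```bash
python3 - <<'E'
from h import *
p,r,s=tcp();print(s["clock"],p,s["contact_force"],s["q"][5],s["grip_width"]);m=r.as_matrix();print(np.degrees(np.arctan2(m[1,0],m[0,0])))
print(shift([.4995,.0135,.050]))
s2=manip.grab_frame("scene")[:,:,::-1]
cv2.imwrite("pics/p_s.png",s2)
cv2.imwrite("pics/p.png",cv2.resize(s2[185:255,260:360],(780,546),interpolation=cv2.INTER_CUBIC))
E
```

```text
16.825 [0.49926921 0.01177337 0.11531611] [ 0.62911415 -0.21235905 -0.00121016] 1.4258055688709592 0.0017458361791984401
0.8960036708516798
[ 0.3 -1.7 65.3]
```

View pics/p.png

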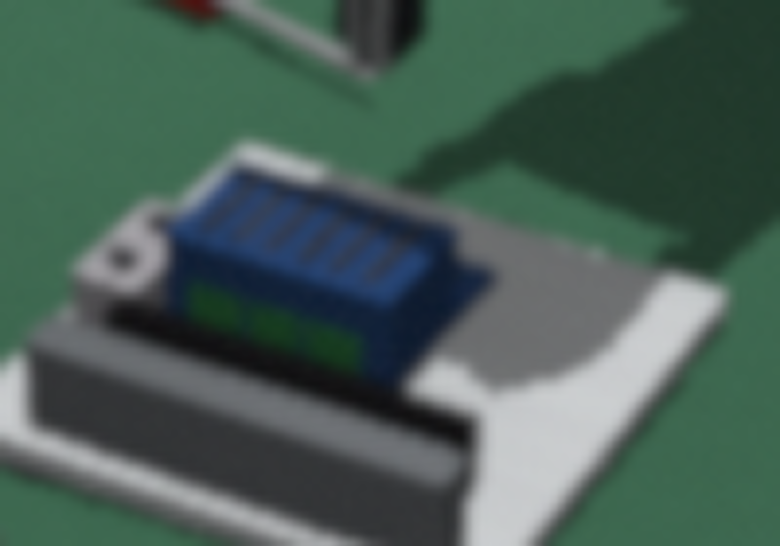

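The module sits on the bed against the stop block (box left edge at crop 170,232, touching the block), squarely facing the bar. Now bring the fingertip into the corner.

Call:
apply_moves:
  increments:
    - [[0, -2, 30], [0, 0, 0], -1]
    - [[0, -2, 55], [0, 0, 0], -1]
    - [[0, -2, 69], [0, 0, 0], -1]
    - [[0, -2, 71], [0, 0, 0], -1]

```text
clock: 17.38
eef_pos: [0.4991, 0.0141, 0.0439]
eef_rot: [-0.0, 1.0, 0.008, -0.001]
contact_force: [-0.2, 0.8, 0.8]
grip_width: 0.001
gripper_force: 0.0
```

Call:
apply_moves:
  increments:
    - [[0, 0, 1], [0, 0, 0], -1]
    - [[0, 0, 2], [0, 0, 0], -1]
    - [[0, 0, 2], [0, 0, 0], -1]

```text
clock: 17.75
eef_pos: [0.4998, 0.0141, 0.043]
eef_rot: [0.0, 1.0, 0.007, 0.0]
contact_force: [0.2, 0.3, 0.2]
grip_width: -0.002
gripper_force: 0.0
```

```bash
python3 - <<'E'
from h import *
f=lambda q:np.array(q)/7.8+[260,185]-.45
print(onplane("scene",f([(170,232),(395,305),(455,240),(240,172)]),.054)*1000)
p,r,s=tcp();print(p,s["contact_force"])
E
```

```text
[[572.13901259 -25.09019761  54.        ]
 [570.98856168  58.00042589  54.        ]
 [528.70861391  57.13844721  54.        ]
 [529.49522987 -23.96993492  54.        ]]
[0.49975196 0.01409648 0.04304517] [0.2187968  0.28704086 0.16759955]
```

Call:
apply_moves:
  increments:
    - [[0, 0, 1], [0, 0, 0], -1]
    - [[0, 0, 1], [0, 0, 0], -1]

```text
clock: 18.0
eef_pos: [0.4995, 0.0141, 0.0416]
eef_rot: [0.0, 1.0, 0.007, 0.0]
contact_force: [0.2, -0.0, 0.1]
grip_width: -0.001
gripper_force: 0.0
```

Call:
apply_moves:
  increments:
    - [[0, 0, 1], [0, 0, 0], -1]
    - [[0, 0, 1], [0, 0, 0], -1]

```text
clock: 18.25
eef_pos: [0.4995, 0.0141, 0.0411]
eef_rot: [0.0, 1.0, 0.007, 0.0]
contact_force: [-1.0, 0.6, 6.7]
grip_width: -0.001
gripper_force: 2.9
```

Call:
apply_moves:
  increments:
    - [[0, 0, 1], [0, 0, 0], -1]
    - [[0, 0, 1], [0, 0, 0], -1]

```text
clock: 18.5
eef_pos: [0.4996, 0.0141, 0.041]
eef_rot: [0.0, 1.0, 0.007, 0.0]
contact_force: [-4.7, 0.2, 16.5]
grip_width: 0.002
gripper_force: 8.0
```

Call:
apply_moves:
  increments:
    - [[2, 0, -1.2], [0, 0, 0], -1]
    - [[5, 0, -1.2], [0, 0, 0], -1]
    - [[8, 0, -1.2], [0, 0, 0], -1]
    - [[8, 0, -1.2], [0, 0, 0], -1]

```text
clock: 19.0
eef_pos: [0.5037, 0.0142, 0.041]
eef_rot: [-0.0, 1.0, 0.008, -0.004]
contact_force: [-14.7, -2.7, 19.6]
grip_width: -0.001
gripper_force: 9.9
```

Call:
apply_moves:
  increments:
    - [[2, 0, 0], [0, 0, 0], -1]
    - [[4, 0, 0], [0, 0, 0], -1]
    - [[6, 0, 0], [0, 0, 0], -1]
    - [[6, 0, 0], [0, 0, 0], -1]

```text
clock: 19.5
eef_pos: [0.5115, 0.0145, 0.041]
eef_rot: [-0.0, 1.0, 0.007, -0.002]
contact_force: [-9.1, -0.0, 13.3]
grip_width: -0.001
gripper_force: 6.7
```

Call:
apply_moves:
  increments:
    - [[2, 0, 0], [0, 0, 0], -1]
    - [[4, 0, 0], [0, 0, 0], -1]
    - [[6, 0, 0], [0, 0, 0], -1]
    - [[6, 0, 0], [0, 0, 0], -1]

```text
clock: 20.0
eef_pos: [0.5171, 0.0147, 0.041]
eef_rot: [-0.0, 1.0, 0.007, -0.003]
contact_force: [-11.0, -0.0, 14.8]
grip_width: 0.003
gripper_force: 8.3
```

Call:
apply_moves:
  increments:
    - [[2, 0, 0], [0, 0, 0], -1]
    - [[4, 0, 0], [0, 0, 0], -1]
    - [[6, 0, 0], [0, 0, 0], -1]
    - [[6, 0, 0], [0, 0, 0], -1]

```text
clock: 20.5
eef_pos: [0.5227, 0.0148, 0.041]
eef_rot: [-0.0, 1.0, 0.007, -0.003]
contact_force: [-11.7, 0.4, 15.1]
grip_width: 0.002
gripper_force: 9.6
```

```bash
cat > gm.py <<'E'
from h import *
def green(im):
    hsv=cv2.cvtColor(np.ascontiguousarray(im),cv2.COLOR_BGR2HSV);H,S,V=[hsv[:,:,i].astype(int) for i in range(3)]
    m=((H>45)&(H<85)&(S>150)&(V<110)).astype(np.uint8);k=np.zeros_like(m);k[205:245,275:315]=m[205:245,275:315]
    n,l,st,c=cv2.connectedComponentsWithStats(k);return [(st[i,:].tolist(),c[i].round(1).tolist()) for i in range(1,n) if st[i,4]>6]
E
python3 - <<'E'
from gm import *
a=cv2.imread("pics/p_s.png");b=manip.grab_frame("scene")[:,:,::-1];cv2.imwrite("pics/q_s.png",b);b=cv2.imread("pics/q_s.png")
print(green(a));print(green(b))
g=[cv2.cvtColor(x,cv2.COLOR_BGR2GRAY) for x in(a,b)]
for(u,v) in[(282,214),(296,217),(305,221),(310,224),(311,232),(318,216),(309,231)]:
    q,st,er=cv2.calcOpticalFlowPyrLK(g[0],g[1],np.array([[[u,v]]],np.float32),None,winSize=(11,11),maxLevel=2)
    w=onplane("scene",[(u,v),tuple(q[0,0])],.054);print((u,v),q[0,0].round(1),st[0,0],er[0,0].round(1),((w[1]-w[0])*1000).round(1))
p,r,s=tcp();print(p,s["contact_force"],s["moment"])
# bar end reference: where bar top far +y corner projects
E
```

```text
[([285, 222, 5, 5, 11], [286.9, 223.9]), ([291, 224, 15, 8, 43], [298.2, 227.5])]
[]
(282, 214) [280.4 214.5] 1 15.3 [ 4.1 -2.4  0. ]
(296, 217) [276.9 221.9] 1 32.0 [ 42.7 -30.    0. ]
(305, 221) [301.9 223.5] 1 3.9 [13.3 -1.3  0. ]
(310, 224) [307.4 226.6] 1 2.7 [12.9 -0.2  0. ]
(311, 232) [313.2 231.2] 1 19.0 [-5.7  3.   0. ]
(318, 216) [309.8 212.5] 1 34.2 [ -3.4 -25.6   0. ]
(309, 231) [310.8 230.1] 1 10.2 [-5.3  1.9  0. ]
[0.52273503 0.01479262 0.04101634] [-11.47875202   0.44577516  16.38062733] [ 0.05888928  1.89168935 -0.01432528]
```

The corner tracks a 13 mm forward shift, so the fingertip is against the wall. About 12 mm remain to the bar.

Call:
apply_moves:
  increments:
    - [[2, 0, 0], [0, 0, 0], -1]
    - [[4, 0, 0], [0, 0, 0], -1]
    - [[6, 0, 0], [0, 0, 0], -1]
    - [[8, 0, 0], [0, 0, 0], -1]
    - [[8, 0, 0], [0, 0, 0], -1]

```text
clock: 21.18
eef_pos: [0.5308, 0.0149, 0.041]
eef_rot: [-0.0, 1.0, 0.007, -0.003]
contact_force: [-11.9, 0.4, 15.4]
grip_width: -0.002
gripper_force: 9.2
```

Call:
apply_moves:
  increments:
    - [[1.5, 0, 0], [0, 0, 0], -1]
    - [[3, 0, 0], [0, 0, 0], -1]
    - [[3, 0, 0], [0, 0, 0], -1]

```text
clock: 21.55
eef_pos: [0.5338, 0.015, 0.041]
eef_rot: [-0.0, 1.0, 0.007, -0.003]
contact_force: [-11.8, 0.0, 15.1]
grip_width: 0.002
gripper_force: 9.5
```

Call:
apply_moves:
  increments:
    - [[1, 0, 0], [0, 0, 0], -1]
    - [[2, 0, 0], [0, 0, 0], -1]
    - [[2, 0, 0], [0, 0, 0], -1]

```text
clock: 21.92
eef_pos: [0.5357, 0.015, 0.041]
eef_rot: [-0.0, 1.0, 0.007, -0.003]
contact_force: [-11.6, -0.2, 16.0]
grip_width: -0.001
gripper_force: 9.6
```

Call:
apply_moves:
  increments:
    - [[1, 0, 0], [0, 0, 0], -1]
    - [[2, 0, 0], [0, 0, 0], -1]
    - [[2, 0, 0], [0, 0, 0], -1]

```text
clock: 22.3
eef_pos: [0.5362, 0.015, 0.041]
eef_rot: [-0.0, 1.0, 0.007, -0.005]
contact_force: [-18.4, -1.8, 21.3]
grip_width: -0.002
gripper_force: 15.1
```

Call:
apply_moves:
  increments:
    - [[0.5, 0, -0.5], [0, 0, 0], -1]
    - [[1, 0, -0.5], [0, 0, 0], -1]
    - [[1, 0, -0.5], [0, 0, 0], -1]

```text
clock: 22.68
eef_pos: [0.5372, 0.0149, 0.041]
eef_rot: [-0.0, 1.0, 0.007, -0.005]
contact_force: [-16.1, -2.0, 14.9]
grip_width: 0.003
gripper_force: 13.3
```

Call:
apply_moves:
  increments:
    - [[1, 0, 0], [0, 0, 0], -1]
    - [[1, 0, 0], [0, 0, 0], -1]
    - [[1, 0, 0], [0, 0, 0], -1]

```text
clock: 23.05
eef_pos: [0.5378, 0.0148, 0.041]
eef_rot: [-0.0, 1.0, 0.007, -0.005]
contact_force: [-17.3, -2.3, 17.0]
grip_width: 0.001
gripper_force: 14.7
```

Call:
apply_moves:
  increments:
    - [[1, 0, 0], [0, 0, 0], -1]
    - [[1, 0, 0], [0, 0, 0], -1]
    - [[1, 0, 0], [0, 0, 0], -1]

```text
clock: 23.42
eef_pos: [0.5384, 0.0148, 0.041]
eef_rot: [-0.0, 1.0, 0.008, -0.006]
contact_force: [-19.2, -3.2, 18.2]
grip_width: 0.004
gripper_force: 15.9
```

Call:
apply_moves:
  increments:
    - [[1, 0.4, -0.2], [0, 0, 0], -1]
    - [[1, 0.4, -0.2], [0, 0, 0], -1]
    - [[1, 0.4, -0.2], [0, 0, 0], -1]

```text
clock: 23.8
eef_pos: [0.5392, 0.0147, 0.0411]
eef_rot: [-0.0, 1.0, 0.008, -0.006]
contact_force: [-19.4, -0.5, 17.6]
grip_width: 0.002
gripper_force: 16.0
```

Call:
apply_moves:
  increments:
    - [[1, 0.3, -0.1], [0, 0, 0], -1]
    - [[1, 0.3, -0.1], [0, 0, 0], -1]
    - [[1, 0.3, -0.1], [0, 0, 0], -1]

```text
clock: 24.18
eef_pos: [0.5395, 0.0147, 0.0411]
eef_rot: [-0.001, 1.0, 0.008, -0.007]
contact_force: [-21.3, 0.1, 18.7]
grip_width: -0.001
gripper_force: 17.3
```

```bash
python3 - <<'E'
from gm import *
a=cv2.imread("pics/q_s.png");p0=cv2.imread("pics/p_s.png");b=np.ascontiguousarray(manip.grab_frame("scene")[:,:,::-1]);cv2.imwrite("pics/r_s.png",b)
g=[cv2.cvtColor(x,cv2.COLOR_BGR2GRAY) for x in(a,b)]
for(u,v) in[(301.9,223.5),(307.4,226.6),(304.5,225)]:
    q,st,er=cv2.calcOpticalFlowPyrLK(g[0],g[1],np.array([[[u,v]]],np.float32),None,winSize=(11,11),maxLevel=2)
    w=onplane("scene",[(u,v),tuple(q[0,0])],.054);print("module",(u,v),q[0,0].round(1),er[0,0].round(1),((w[1]-w[0])*1000).round(1))
# bar end (+y) corner flow
for X in([.597,.1,.044],[.609,.1,.044],[.603,.1,.03]):
    u=proj("scene",[X])[0].astype(np.float32)
    q,st,er=cv2.calcOpticalFlowPyrLK(g[0],g[1],u.reshape(1,1,2),None,winSize=(9,9),maxLevel=2)
    w=onplane("scene",[u,q[0,0]],.044);print("bar",u.round(1),er[0,0].round(1),((w[1]-w[0])*1000).round(1))
# top-view crop for bar position
t0=cv2.cvtColor(cv2.imread("pics/top0.png"),cv2.COLOR_BGR2GRAY);t=manip.grab_frame("top")[:,:,::-1];cv2.imwrite("pics/r_t.png",t);t1=cv2.cvtColor(np.ascontiguousarray(t),cv2.COLOR_BGR2GRAY)
print(t0[160:182:1,288:292].mean(1).round(),t1[160:182,288:292].mean(1).round())
p,r,s=tcp();print(s["clock"],p,s["contact_force"],s["moment"],s["qd"].round(4))
E
```

```text
module (301.9, 223.5) [298.2 227. ] 3.1 [17.4 -0.5 -0. ]
module (307.4, 226.6) [304.4 230.5] 4.3 [17.8  1.6  0. ]
module (304.5, 225) [300.8 228.5] 3.4 [17.5 -0.6  0. ]
bar [320.2 237.6] 10.3 [3.5 2.6 0. ]
bar [317.9 240.2] 10.1 [ 1.5  0.6 -0. ]
bar [318.9 243.5] 9.8 [0.7 0.2 0. ]
[102. 112. 136. 145. 146. 148. 141.  99.  80. 122. 169. 201. 187. 108.
  45.  41.  39.  30. 120. 220. 232. 231.] [118. 119. 116. 113. 112. 110. 108. 108. 109. 110. 112. 113. 113. 114.
 114. 111. 109. 106. 104. 103. 103. 101.]
24.275 [0.53954199 0.01471122 0.04105612] [-21.76259212   0.64976529  18.18117378] [-0.02835595  2.84428791  0.04460833] [ 0.0018 -0.0009 -0.0001 -0.0002 -0.0011  0.0011]
```

Call:
apply_moves:
  increments:
    - [[1, 0.3, -0.3], [0, 0, 0], -1]
    - [[1, 0.3, -0.3], [0, 0, 0], -1]
    - [[1, 0.3, -0.3], [0, 0, 0], -1]

```text
clock: 24.65
eef_pos: [0.5403, 0.0147, 0.041]
eef_rot: [-0.001, 1.0, 0.008, -0.007]
contact_force: [-20.7, 0.3, 16.4]
grip_width: -0.0
gripper_force: 16.8
```

Call:
apply_moves:
  increments:
    - [[1, 0.3, -0.2], [0, 0, 0], -1]
    - [[1, 0.3, -0.2], [0, 0, 0], -1]
    - [[1, 0.3, -0.2], [0, 0, 0], -1]

```text
clock: 25.02
eef_pos: [0.5406, 0.0147, 0.0411]
eef_rot: [-0.001, 1.0, 0.008, -0.008]
contact_force: [-22.7, 1.8, 17.4]
grip_width: 0.001
gripper_force: 17.5
```

Call:
apply_moves:
  increments:
    - [[1, 0.3, -0.2], [0, 0, 0], -1]
    - [[1, 0.3, -0.2], [0, 0, 0], -1]
    - [[1, 0.3, -0.2], [0, 0, 0], -1]

```text
clock: 25.4
eef_pos: [0.5412, 0.0147, 0.0411]
eef_rot: [-0.001, 1.0, 0.008, -0.008]
contact_force: [-24.7, 4.3, 16.7]
grip_width: -0.002
gripper_force: 17.8
```

```bash
python3 - <<'E'
from gm import *
b=np.ascontiguousarray(manip.grab_frame("scene")[:,:,::-1]);cv2.imwrite("pics/s_s.png",b)
a=cv2.imread("pics/p_s.png");g=[cv2.cvtColor(x,cv2.COLOR_BGR2GRAY) for x in(cv2.imread("pics/r_s.png"),b)]
p,r,s=tcp();print(s["clock"],p,s["contact_force"],s["moment"],np.abs(s["qd"]).max())
# front edge of module top: strongest drop of blue channel down each column near predicted edge
def edge(im,Xl,Xr,ch,z,sign,pad=3,w=4):
    ul,ur=proj("scene",[Xl,Xr]);pts=[]
    G=cv2.GaussianBlur(im[:,:,ch].astype(np.float32),(1,1),0) if ch<3 else cv2.cvtColor(im,cv2.COLOR_BGR2GRAY).astype(np.float32)
    for c in range(int(min(ul[0],ur[0]))+pad,int(max(ul[0],ur[0]))-pad+1):
        v=np.interp(c,*zip(*sorted([tuple(ul),tuple(ur)])));y0=int(round(v))-w
        d=sign*np.diff(G[y0:y0+2*w+2,c]);d=np.clip(d,0,None);i=int(d.argmax())
        k=np.arange(max(0,i-1),min(len(d),i+2));pts.append((c,y0+.5+(d[k]*k).sum()/max(d[k].sum(),1e-6)))
    P=onplane("scene",pts,z)[:,:2]*1000
    l=cv2.fitLine(P.astype(np.float32),cv2.DIST_HUBER,0,.01,.01).ravel();res=(P-l[2:])@[-l[1],l[0]]
    return "yaw %.2f"%((np.degrees(np.arctan2(l[1],l[0]))+90)%180-90),"pt",l[2:].round(1),"rms %.2f n %d"%(res.std(),len(P))
print("before: module front top",edge(a,[.5717,-.027,.054],[.5717,.055,.054],0,.054,-1))
print("now: module front top",edge(b,[.602,-.027,.054],[.602,.055,.054],0,.054,-1))
print("housing/bar edges before",edge(a,[.609,-.02,.044],[.609,.09,.044],3,.044,1),edge(a,[.597,-.02,.044],[.597,.09,.044],3,.044,-1))
E
```

```text
25.45 [0.54118781 0.01470864 0.04109277] [-23.55729776   3.99698768  16.56187384] [0.49094667 3.2007446  0.08260382] 0.001569442314643031
before: module front top ('yaw -89.26', 'pt', array([573.5,  11.8], dtype=float32), 'rms 3.26 n 23')
now: module front top ('yaw -89.23', 'pt', array([604. ,  13.7], dtype=float32), 'rms 0.52 n 23')
housing/bar edges before ('yaw -88.69', 'pt', array([615.6,  28.9], dtype=float32), 'rms 0.43 n 34') ('yaw 89.13', 'pt', array([597.5,  32.1], dtype=float32), 'rms 2.56 n 34')
```

```bash
python3 -c "
from rig import manip
print(manip.finish_job())"
```

```text
the job is handed in; nothing more can be done
None
```

I zeroed the knob, set the module against the stop block, and handed the job in while holding the push. At hand-in it was about 24 N into the bar, above your 10–20 N aim, and about 17 N down; I estimate the bar is in about 5 mm, and no verdict came back.

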